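# Load watch-case blanks into the feeder

### The job

Pick up the counting tray by its slanted blue grip and tip it so that all five brass watch-case blanks slide off its open front into the blue hopper, low over the rim and without the gripper touching the polished blanks. Put the empty tray back down flat on the bench, and set the orange-knobbed feed lever to the green mark. Leave the other loose things on the bench where they are.

Things in the scene. Friction and masses are not known exactly. Their poses are not given: they have to be found in the camera images.
- tray: aluminium counting tray, 130 mm (x) by 80 mm (y), floor 4 mm, side walls 24 mm high, rear wall 30 mm, no front wall. Origin: centre of the underside; z up; +x to the open front lip (x = 65). A blue grip plate, 12 mm thick, 40 mm wide along y, rises from the rear wall and leans back (to -x) 30 degrees from vertical; its top is at x = -102, z = 82. About 0.15 kg
- tray_grip (a point): point in the middle of the blue grip plate's thickness and width, 22 mm below its top edge along the slant: x = -91, z = 63 mm in the tray's frame. Same axes as the tray
- tray_lip (a point): middle of the tray's open front edge, on the floor's upper face (x = +65, z = 4 mm in the tray's frame)
- hopper_in (a point): centre of the inner floor of the blue hopper (blue tub on a dark base, fixed to the bench). Inner floor 24 mm above the bench, inside 112 mm (x) by 152 mm (y), walls 4 mm thick, rim 51 mm above the inner floor (75 mm above the bench). z up
- reject_in (a point): centre of the inner floor of the red reject bin: same size and heights as the blue hopper, fixed to the bench, may stand in either place; not to be used
- feed_lever (a joint): angle of the feed lever, rad, 0 to 1.2: at 0 it leans 0.6 rad from vertical towards the robot (console's -x), at 0.6 it stands upright, at 1.2 it leans 0.6 rad away (+x). It stays where it is left. The broad green mark on the drum stands at 0.8; thin white marks at 0, 0.4 and 1.2
- lever_knob (a point): centre of the lever's orange ball knob, 24 mm diameter, 100 mm from the hinge axis; the steel shaft below it is 8 mm thick. Turns with the lever
- lever_hinge (a point): point on the lever's hinge axis, 30 mm above the bench, in the middle of the console (grey box 110 by 70 by 30 mm with a dark half-drum of 45 mm radius on it, fixed). Its y axis is the hinge axis, +x the way the lever moves as its angle grows
- blank0: brass watch-case blank with lugs, 27 by 22 mm, 9 mm tall, about 20 g, lying loose in the tray. Origin: centre of its underside
- blank1: brass watch-case blank with lugs, 27 by 22 mm, 9 mm tall, about 20 g, lying loose in the tray. Origin: centre of its underside
- blank2: brass watch-case blank with lugs, 27 by 22 mm, 9 mm tall, about 20 g, lying loose in the tray. Origin: centre of its underside
- blank3: brass watch-case blank with lugs, 27 by 22 mm, 9 mm tall, about 20 g, lying loose in the tray. Origin: centre of its underside
- blank4: brass watch-case blank with lugs, 27 by 22 mm, 9 mm tall, about 20 g, lying loose in the tray. Origin: centre of its underside
- loupe: black watchmaker's loupe, 36 mm diameter, 28 mm tall, a bystander. Origin at its underside
- ink_jar: amber ink jar, 52 mm diameter, 60 mm tall, a bystander. Origin at its underside
- screwdriver: screwdriver lying down, 160 mm long, a bystander
- brush: brush lying down, 170 mm long, a bystander
- pad_weight: plain steel cylinder weight, 48 mm diameter, 35 mm tall, a bystander. Origin at its underside

How it is judged:
By the outcome, as a careful person would: the job done as asked, in the order asked, and still so for the second after the job is handed in, with the robot touching nothing.
It also fails if it takes over 64 s, if anything falls off the work surface, if the arm or the gripper's body presses on something with over 40 N, if the wrist force passes 120 N, or if a joint passes its speed limit or range.

### The arm

A 6-joint arm with a two-finger parallel gripper is mounted at the origin on the work surface. World frame = base frame: x ahead of the robot, y to its left, z up, the work surface at z = 0. Lengths are in m, angles in rad, forces in N, time in s.
With the tool pointing down it reaches from about 0.35 to 0.975 m from the base axis. Payload 4.9 kg.
Tool frame: the origin (TCP) lies on the front face of the gripper's body, between the roots of the fingers; the fingertips stand ctrl.finger_overhang ahead of it and the grasp point (between the pads) lies 54 mm ahead of it (ctrl.finger_overhang is the distance from the TCP to the fingertips, in m); z points along the fingers, y is the line along which they close (so a half turn about z gives the same grasp; the last joint's range is limited). The gripper opens to 85 mm and grips with 20 to 120 N. Pads are 22 mm wide; open, the fingers measure 114 mm over their backs; the gripper's body (76 mm by 85 mm) begins 54 mm behind the grasp point. The pads swing forward as they close: fully open they stand 13 mm farther back than shut.
Start: joints at [-1.465, 0.053, 1.613, -0, 1.476, -0.119], TCP at [0.139, -0.609, 0.304] pointing down, gripper open.
Joint ranges: [-3.01, 3.01], [-1.01, 2.22], [0.06, 2.58], [-1.02, 4.17], [0.09, 2.62], [-3.14, 3.14]. Speed limits (rad/s): [2.57, 2.57, 3.14, 3.14, 3.14, 3.14].

### API

Orientations are given as a rotation vector (axis times angle).
In Python, from station import ctrl, vision gives the robot as it stands. The module is installed in compiled form; this text tells all that it offers.
- The arm moves only by the tool drive_tool, never from a script. Its argument "rows" is a list of rows, each a list of 2 entries, a list of its own where there are three numbers: the shift along the tool's x, y, z in m, then the turn about the tool's z in rad. A call has 1 to 10 rows; each row shifts and turns the commanded pose from where the row before left it, along the tool's axes as they then stand; what a row does not reach is not made up. A row lasts 1/10 s, in which the tool goes at most 50 mm and 8.59 degrees, less where a joint would pass 70% of its speed; a pose out of reach is approached as far as the arm can. A call with a gripper value outside its range is refused whole. "jaw" is the closure, from 0 (fully open) to 1 (shut), set as the call begins (left out, the last holds). The fingers move at their own pace and stop on an object; "grip_force" is the grip in N (left out, the last holds). Time passes only in rows, so rows that do not move let the fingers close. It gives the time, the measured TCP pose, the force, the opening and the grip force at its end, in the units of the state.
- ctrl.get_obs(): the state, without advancing time (a new reading comes with each control period).
- vision.get_image(name): name is "scene" or "top" or "wrist"; returns a dict with "image" (480x640x3 uint8, blue, green, red), "vertical_fov" (degrees; the focal length in pixels is half the picture's height over the tangent of half this angle, whatever the lens; pixels are square), "cx", "cy" (the principal point, pixels), "R" (3x3) and "t" (3): a world point X has camera coordinates R X + t. Camera axes: x right, y down, z forward; pixel columns grow to the right and rows downward; lengths in m; the calibration is good to about 2 mm. The wrist camera is an equidistant fisheye: a pixel r from the principal point sees the ray r / f radians off the axis. A picture is of the moment at which its call begins. There is no depth.
- ctrl.finish_job(): hands the job in; it is judged then, once.
The state is a dict: "t": time; "q": joint angles; "dq": joint speeds; "effort": joint torques, N m; "tool_pos": TCP position; "tool_rot": TCP orientation; "contact_force": force on the tool from outside, world axes, zero at the start; "wrist_torque": the same for the moment, N m; "opening": finger opening in m; "grip_force": force on a finger pad.
Only numpy, scipy, OpenCV 4.12 (cv2) and the standard library are available. Lean on these libraries where they do the work, as an engineer would, in place of code of your own. Each camera call takes 0.05 s, during which the arm holds its last target. There are 200 camera calls.

## Working session

There is one attempt and no reset: what is moved stays moved. The work goes in short steps, Python scripts to look and compute and a tool call to move; the robot and the scene stay as the last step left them, time stands still between calls to the robot, and variables do not carry over. Pictures are saved under pics/ and viewed, at most 10 in all, crops included, and the job is handed in when it is done.

Besides the shell and the picture viewer there is one more tool, called after "Call:" as name(argument=value, ...) on one line, values as JSON. drive_tool: Moves the arm, as the interface text tells. Its arguments: {"type":"object","properties":{"rows":{"type":"array","items":{"type":"array"}},"jaw":{"type":"number"},"grip_force":{"type":"number"}},"required":["rows"]}

```bash
mkdir -p pics; cat > h.py <<'E'
import numpy as np, cv2
from station import ctrl, vision
from scipy.spatial.transform import Rotation as Rn
def ray(im,u,v):
    f=240/np.tan(np.radians(im['vertical_fov'])/2)
    d=np.array([(u-im['cx'])/f,(v-im['cy'])/f,1.]); R=np.array(im['R']); 
    if im.get('fish'):
        r=np.hypot(d[0],d[1]); d=np.array([d[0]/r*np.sin(r),d[1]/r*np.sin(r),np.cos(r)]) if r>0 else d
    return -R.T@np.array(im['t']), R.T@d
def onplane(im,u,v,z):
    c,d=ray(im,u,v); return c+d*(z-c[2])/d[2]
def proj(im,X):
    f=240/np.tan(np.radians(im['vertical_fov'])/2); p=np.array(im['R'])@X+im['t']
    return np.array([im['cx']+f*p[0]/p[2], im['cy']+f*p[1]/p[2]])
def tri(rs):
    A=0;b=0
    for c,d in rs:
        d=d/np.linalg.norm(d);P=np.eye(3)-np.outer(d,d);A=A+P;b=b+P@c
    return np.linalg.solve(A,b)
def get(n):
    im=vision.get_image(n); im['fish']=(n=='wrist'); return im
E
python3 - <<'E'
from h import *
import pickle
d={}
for n in('scene','top'):
    d[n]=get(n); cv2.imwrite(f'pics/{n}0.png',d[n]['image'])
    print(n,d[n]['vertical_fov'],d[n]['cx'],d[n]['cy'],np.round(d[n]['R'],3).tolist(),d[n]['t'])
pickle.dump(d,open('im0.pkl','wb'))
print(ctrl.get_obs(),ctrl.finger_overhang)
E
```

```text
scene 42.44640273640489 319.851408655823 236.62787692154066 [[-0.162, 0.987, 0.011], [0.715, 0.125, -0.688], [-0.68, -0.104, -0.726]] [ 0.12102378 -0.31271694  1.56183262]
top 55.327616947189995 315.6750856455652 249.1052668512404 [[0.026, -0.999, -0.02], [-0.982, -0.022, -0.189], [0.188, 0.024, -0.982]] [-0.02797688  0.56872351  1.07363411]
{'t': 0.1, 'q': array([-1.46500002e+00,  5.33050894e-02,  1.61411348e+00, -1.29192127e-05,
        1.47599546e+00, -1.19005564e-01]), 'dq': array([-4.04399084e-04, -9.92201158e-04, -1.60628911e-03,  6.61183007e-04,
        1.97356834e-03, -4.48124464e-06]), 'effort': array([-4.32122115e-04, -3.94904745e+01, -3.71365142e+01, -1.08518539e-04,
        3.91841138e-03, -9.24065006e-06]), 'tool_pos': array([ 0.13927128, -0.60886192,  0.30280281]), 'tool_rot': array([-3.11995800e+00, -3.52172504e-01,  1.30359329e-06]), 'contact_force': array([-0.00386289,  0.11123307,  0.84017884]), 'wrist_torque': array([-0.04527422,  0.00318124, -0.02753055]), 'grip_force': 0.0, 'opening': 0.08544958232017794} 0.0726
```

View pics/scene0.png

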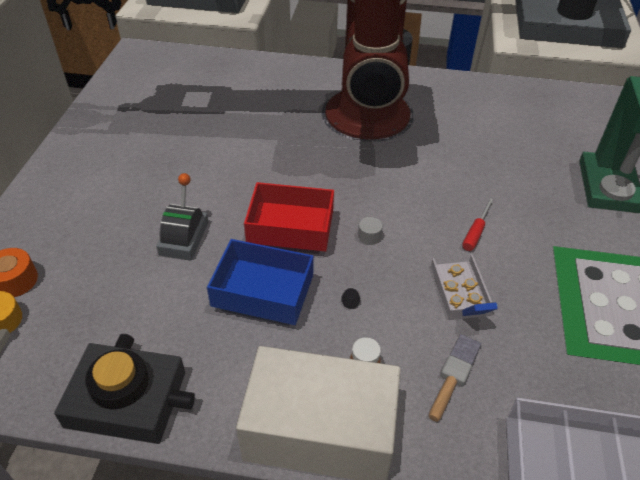

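View pics/top0.png

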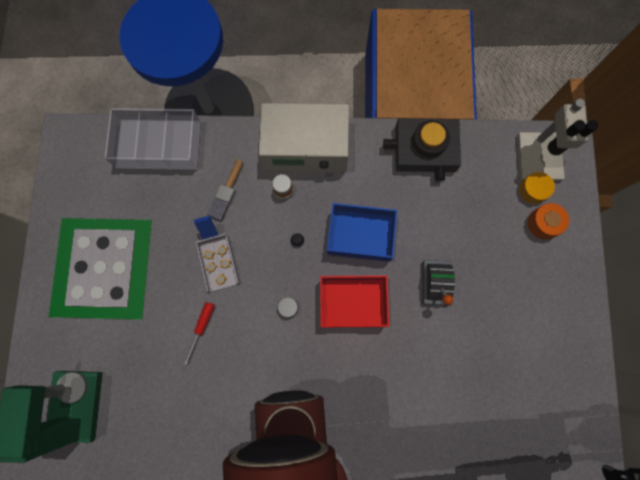

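The pictures show:
- **Tray:** at top (218,262), scene (463,288). The grip is on the far side at top (205,227), and the lip points to the robot.
- **Hopper and bin:** the blue hopper is at top (362,232) and the red bin at (354,302).
- **Lever:** the knob is at top (448,299), scene (184,180).

```bash
cat > m.py <<'E'
from h import *
import pickle
d=pickle.load(open('im0.pkl','rb'))
T,S=d['top'],d['scene']
def blob(im,lo,hi,box):
    x0,y0,x1,y1=box; h=cv2.cvtColor(im['image'],cv2.COLOR_BGR2HSV)[y0:y1,x0:x1]
    m=cv2.inRange(h,lo,hi); c=max(cv2.findContours(m,cv2.RETR_EXTERNAL,cv2.CHAIN_APPROX_NONE)[0],key=cv2.contourArea)
    return c+np.array([x0,y0])
def quad(c):
    h=cv2.convexHull(c); return cv2.approxPolyN(h,4,ensure_convex=True).reshape(-1,2)
def cen(c): M=cv2.moments(c); return M['m10']/M['m00'],M['m01']/M['m00']
bl=((100,100,30),(130,255,255))
hop=quad(blob(T,*bl,(320,195,405,270))); print('hop top quad',[(tuple(p),onplane(T,*p,.075)[:2].round(3)) for p in hop])
hs=blob(S,*bl,(200,235,320,325)); print('hop scene hull',cv2.approxPolyN(cv2.convexHull(hs),6).reshape(-1,2).tolist())
red=((0,150,60),(6,255,255)); rq=quad(blob(T,*red,(310,270,395,335))); print('red',[onplane(T,*p,.075)[:2].round(3) for p in rq])
g1=blob(T,*bl,(190,210,222,242)); g2=blob(S,*bl,(455,295,500,320))
print('grip top',quad(g1).tolist(),'scene',quad(g2).tolist(),'tri',tri([ray(T,*cen(g1)),ray(S,*cen(g2))]))
og=((3,150,100),(14,255,255)); k1=cen(blob(T,*og,(438,288,458,310)));k2=cen(blob(S,*og,(175,170,193,190)))
print('knob',k1,k2,tri([ray(T,*k1),ray(S,*k2)]))
gn=((45,80,30),(80,255,255)); a=cen(blob(T,*gn,(420,255,460,305)));b=cen(blob(S,*gn,(160,200,205,250))); print('green',a,b,tri([ray(T,*a),ray(S,*b)]))
for n,u,v,z in(('loupe',297,240,.014),('jar',282,184,.06),('boxBR',349,165,.1),('boxTR',349,105,.1),('blkL',385,145,.06),('weight',288,307,.035)): print(n,onplane(T,u,v,z).round(3))
A=cv2.resize(T['image'][205:300,180:250],None,fx=5,fy=5,interpolation=2)
B=cv2.resize(S['image'][240:335,420:505],None,fx=5,fy=5,interpolation=2)
cv2.imwrite('pics/c1.png',np.hstack([A,B]))
E
python3 m.py
```

```text
hop top quad [((np.int32(397), np.int32(209)), array([ 0.669, -0.211])), ((np.int32(393), np.int32(261)), array([ 0.54 , -0.201])), ((np.int32(326), np.int32(254)), array([ 0.554, -0.04 ])), ((np.int32(332), np.int32(202)), array([ 0.684, -0.052]))]
hop scene hull [[312, 254], [312, 276], [295, 325], [210, 306], [207, 286], [230, 238]]
red [array([ 0.504, -0.186]), array([ 0.386, -0.191]), array([ 0.38, -0.03]), array([ 0.5  , -0.027])]
grip top [[218, 235], [203, 238], [193, 220], [209, 215]] scene [[496, 303], [496, 312], [446, 317], [479, 303]] tri [0.61947839 0.26106478 0.05547482]
knob (448.0258899676375, 298.97411003236243) (183.62268518518516, 178.31018518518516) [ 0.44884144 -0.31835186  0.11898444]
green (442.7011494252873, 275.64367816091954) (177.04235727440147, 215.17311233885818) [ 0.50774111 -0.31908222  0.07528861]
loupe [0.6   0.035 0.014]
jar [0.733 0.075 0.06 ]
boxBR [ 0.771 -0.092  0.1  ]
boxTR [ 0.93 -0.09  0.1 ]
blkL [ 0.842 -0.185  0.06 ]
weight [0.427 0.05  0.035]
```

View pics/c1.png

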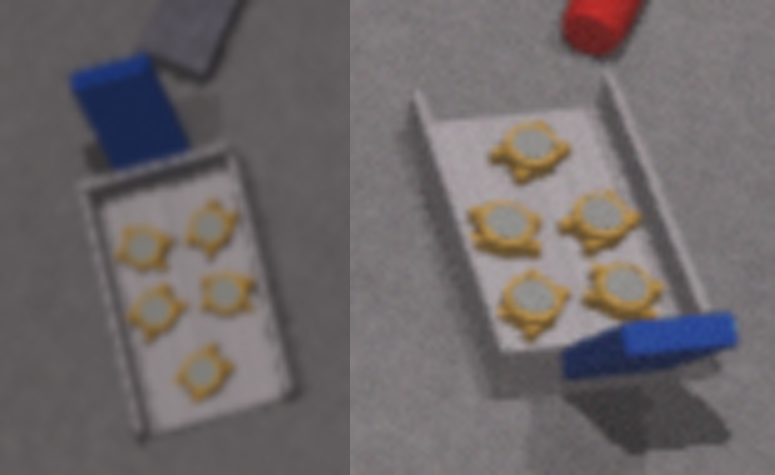

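The crop shows the tray with five blanks and the open end pointing to −x. The grip leans to +x and its top edge is near top (202,219), scene (487,307). The brush tip is close beside the grip at top (220,212).

```bash
cat >> m.py <<'E'
print('-----')
f=lambda x,y:(180+x/5,205+y/5)
L=onplane(T,*f(140,438),.012);R=onplane(T,*f(293,397),.012);RL=onplane(T,*f(82,185),.03);RR=onplane(T,*f(233,148),.03)
print(L,R,RL,RR,'len',np.linalg.norm((L-R)[:2]),np.linalg.norm(((L+R)/2-(RL+RR)/2)[:2]))
ax=((L+R)/2-(RL+RR)/2)[:2]; print('axis deg',np.degrees(np.arctan2(ax[1],ax[0])), np.degrees(np.arctan2((R-L)[1],(R-L)[0]))+90, 'cen',(L+R+RL+RR)/4)
gt=tri([ray(T,*f(112,72)),ray(S,486.8,307)]); print('griptop tri',gt)
lip=tri([ray(T,*f(145,436)),ray(S,437,264.4)]);print('lip corner',lip)
lip=tri([ray(T,*f(290,397)),ray(S,470,261.6)]);print('lip corner',lip)
for n,x,y in(('br1',200,78),('br2',145,50)): print(n,onplane(T,*f(x,y),.01))
print('jar',tri([ray(T,282,184),ray(S,366,350)]))
print('box',tri([ray(T,349,165),ray(S,254,353)]),tri([ray(T,349,105),ray(S,240,428)]), tri([ray(T,262,165),ray(S,399,363)]))
print('blk',tri([ray(T,399,170),ray(S,92,346)]))
E
python3 m.py|sed '1,/-----/d'; python3 -c "
from h import *
print(np.round(Rn.from_rotvec(ctrl.get_obs()['tool_rot']).as_matrix(),4))"
```

```text
[0.45964966 0.25520926 0.012     ] [0.48218937 0.17899799 0.012     ] [0.58550146 0.28912439 0.03      ] [0.60634399 0.21343334 0.03      ] len 0.07947449582920085 0.12959069782657334
axis deg -164.7092818617647 16.4757398086996 cen [0.53342112 0.23419124 0.021     ]
griptop tri [0.6326421  0.26592318 0.07802633]
lip corner [ 0.46585957  0.22296728 -0.00349701]
lip corner [0.48231073 0.21552195 0.01549074]
br1 [0.64766045 0.23751406 0.01      ]
br2 [0.66210802 0.26732159 0.01      ]
jar [0.7356692  0.07497066 0.05310152]
box [ 0.78330964 -0.09703175  0.07137992] [ 0.927133   -0.08705831  0.10443041] [0.77271753 0.12588143 0.08602734]
blk [ 0.80277135 -0.28521136  0.07263174]
[[ 9.748e-01  2.229e-01 -2.000e-04]
 [ 2.229e-01 -9.748e-01  1.800e-03]
 [ 2.000e-04 -1.800e-03 -1.000e+00]]
```

Call:
drive_tool(rows=[[[0.03, -0.0335, 0], 0], [[0.03, -0.0335, 0], 0], [[0.03, -0.0335, 0], 0], [[0.03, -0.0335, 0], 0], [[0.03, -0.0335, 0], 0], [[0.03, -0.0335, 0], 0], [[0.03, -0.0335, 0], 0], [[0.03, -0.0335, 0], 0], [[0.03, -0.0335, 0], 0], [[0.03, -0.0335, 0], 0]], jaw=0)

```text
t: 1.1
tool_pos: [0.3574, -0.214, 0.3036]
tool_rot: [3.122, 0.352, 0.0]
contact_force: [0.6, -0.5, 0.1]
opening: 0.0855
grip_force: 0.0
```

Call:
drive_tool(rows=[[[0.03, -0.0335, 0], 0], [[0.03, -0.0335, 0], 0], [[0.03, -0.0335, 0], 0], [[0.03, -0.0335, 0], 0], [[0.03, -0.0335, 0], 0], [[0.03, -0.0335, 0], 0], [[0.03, -0.0335, 0], 0], [[0.03, -0.0335, 0], 0], [[0.03, -0.0335, 0], 0], [[0.03, -0.0335, 0], 0]])

```text
t: 2.1
tool_pos: [0.5752, 0.1795, 0.3033]
tool_rot: [3.121, 0.353, -0.001]
contact_force: [0.6, -0.8, -0.0]
opening: 0.0855
grip_force: 0.0
```

Call:
drive_tool(rows=[[[0.03, -0.0335, 0.02], 0], [[0.03, -0.0335, 0.02], -0.044], [[0, 0, 0], 0]])

```text
t: 2.4
tool_pos: [0.6177, 0.2597, 0.2568]
tool_rot: [3.112, 0.428, -0.015]
contact_force: [-0.1, -1.2, -1.8]
opening: 0.0852
grip_force: 0.0
```

```bash
python3 - <<'E'
from h import *
w=get('wrist'); cv2.imwrite('pics/w1.png',w['image']); import pickle; pickle.dump(w,open('w1.pkl','wb'))
o=ctrl.get_obs(); print(o['t'],o['q'],o['tool_pos'],Rn.from_rotvec(o['tool_rot']).as_matrix().round(3))
E
```

```text
2.45 [ 2.84578298e-01  1.87714648e-01  1.54178227e+00 -2.71399633e-05
  1.41963168e+00  1.58381607e+00] [0.61754329 0.25794597 0.25913234] [[ 0.963  0.268 -0.007]
 [ 0.268 -0.963 -0.002]
 [-0.008  0.    -1.   ]]
```

View pics/w1.png

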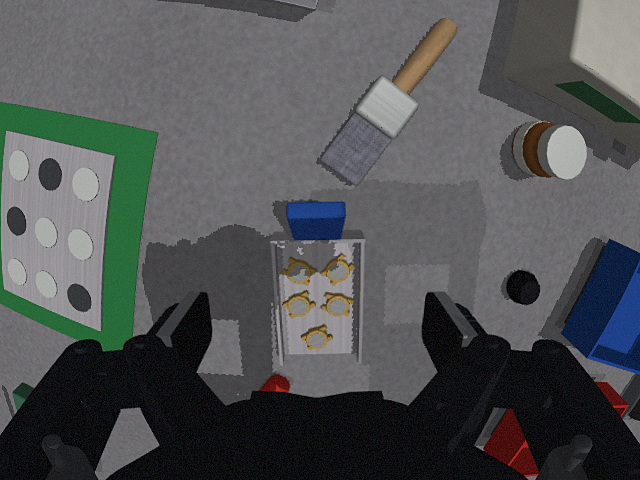

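The wrist view shows the grip's top face around (316,208). The tray sides are parallel to the tool x axis and all the blanks are well forward of the grip.

```bash
python3 - <<'E'
from h import *
import pickle
w=pickle.load(open('w1.pkl','rb')); T=pickle.load(open('im0.pkl','rb'))['top']
print('cam',ray(w,0,0)[0])
print('griptop',onplane(w,316,208,.08),'tri',tri([ray(w,316,208),ray(T,202.4,219.4)]))
print('rear wall',onplane(w,272,241,.03),onplane(w,364,240,.03)); 
print('lip',onplane(w,318,354,.004),onplane(w,282,362,.012),onplane(w,358,360,.012))
E
```

```text
cam [0.68235954 0.27877423 0.3264043 ]
griptop [0.63373418 0.26577522 0.08      ] tri [0.63305415 0.26536446 0.07581715]
rear wall [0.58694028 0.29102129 0.03      ] [0.60857097 0.21717973 0.03      ]
lip [0.47287604 0.21880926 0.004     ] [0.45807033 0.25281237 0.012     ] [0.48129585 0.17887328 0.012     ]
```

Call:
drive_tool(rows=[[[0.005, -0.0015, 0.04], -0.01], [[0, 0, 0.04], 0], [[0, 0, 0.04], 0], [[0, 0, 0.017], 0], [[0, 0, 0], 0]])

```text
t: 2.95
tool_pos: [0.621, 0.2577, 0.1243]
tool_rot: [3.11, 0.435, -0.009]
contact_force: [-1.1, -0.3, -0.9]
opening: 0.0853
grip_force: 0.0
```

Call:
drive_tool(rows=[[[0, 0, 0], 0], [[0, 0, 0], 0], [[0, 0, 0], 0], [[0, 0, 0], 0], [[0, 0, 0], 0], [[0, 0, 0], 0], [[0, 0, 0], 0], [[0, 0, 0], 0]], jaw=1, grip_force=90)

```text
t: 3.75
tool_pos: [0.6247, 0.2597, 0.1302]
tool_rot: [-3.11, -0.436, -0.009]
contact_force: [0.9, 0.5, 6.6]
opening: 0.0379
grip_force: 90.7
```

Call:
drive_tool(rows=[[[0, 0, -0.004], 0], [[0, 0, -0.004], 0], [[0, 0, 0], 0], [[0, 0, 0], 0]])

```text
t: 4.15
tool_pos: [0.6224, 0.259, 0.1343]
tool_rot: [3.111, 0.437, -0.002]
contact_force: [1.0, 0.3, -1.8]
opening: 0.0379
grip_force: 90.5
```

```bash
python3 - <<'E'
from h import *
s=get('scene')['image'];w=get('wrist')['image']
a=cv2.resize(s[240:335,420:505],None,fx=4,fy=4,interpolation=2); b=w[150:420,160:480]
p=np.zeros((380,665,3),np.uint8);p[:,:340]=a;p[:270,345:]=b
cv2.imwrite('pics/g1.png',p)
E
```

```text
(no output)
```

View pics/g1.png

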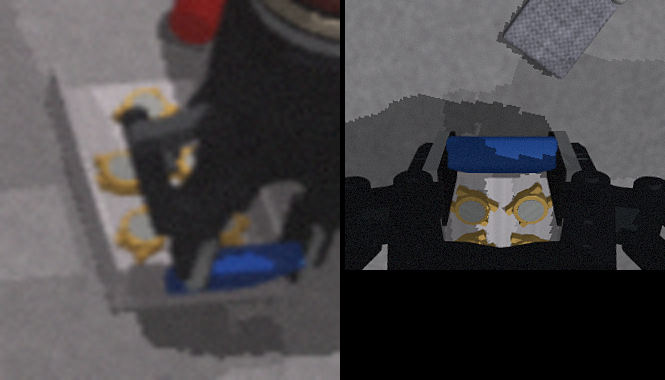

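The gripper holds the plate squarely, with 90 N and a 38 mm opening. The blanks are clear of it. I'll lift a little more and check the load.

Call:
drive_tool(rows=[[[0, 0, -0.004], 0], [[0, 0, -0.004], 0], [[0, 0, 0], 0], [[0, 0, 0], 0], [[0, 0, 0], 0]])

```text
t: 4.75
tool_pos: [0.6228, 0.2591, 0.1429]
tool_rot: [-3.111, -0.437, 0.0]
contact_force: [-0.9, 0.5, -2.8]
opening: 0.038
grip_force: 90.4
```

```bash
python3 - <<'E'
from h import *
o=ctrl.get_obs(); print(o['contact_force'],o['wrist_torque'],o['tool_pos'])
s=get('scene');T=get('top')
import pickle; pickle.dump((s,T),open('l.pkl','wb'))
# predicted lip corners (tray-left/right) for level at lift h vs pivot
c=np.array([.5345,.2359]);a=np.array([-np.cos(np.radians(16)),-np.sin(np.radians(16))]);n=np.array([-a[1],a[0]])
for z in (.004,.012,.020):
  for sgn in(1,-1): print(z,proj(s,np.r_[c+65*.001*a+sgn*.036*n,z]).round(1))
a=cv2.resize(s['image'][240:335,420:505],None,fx=6,fy=6,interpolation=2); cv2.imwrite('pics/g2.png',a)
E
```

```text
[-0.8859943   0.47315197 -2.84064148] [ 0.04062862 -0.14195118  0.01074624] [0.62281827 0.25910639 0.14292144]
0.004 [433.9 263.2]
0.004 [469.6 260.3]
0.012 [434.5 260.5]
0.012 [470.4 257.6]
0.02 [435.1 257.8]
0.02 [471.2 254.9]
```

View pics/g2.png

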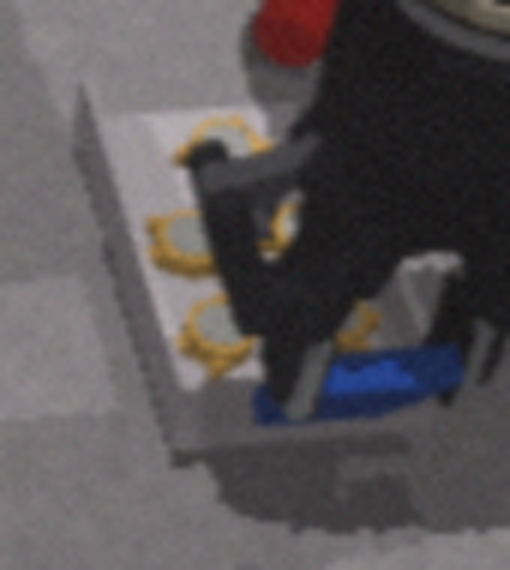

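The tray lifts level: the lip sits about 12 mm up and the load is 2.8 N. Next I raise it, turn it 69°, and carry it to the hopper's left (+y) side.

Call:
drive_tool(rows=[[[0, 0, -0.006], 0], [[0, 0, -0.012], 0], [[0, 0, -0.016], -0.02], [[0, 0, -0.016], -0.04], [[0, 0, -0.016], -0.06], [[0, 0, -0.016], -0.08], [[0, 0, -0.012], -0.08], [[0, 0, -0.006], -0.08], [[0, 0, 0], -0.08], [[0, 0, 0], -0.08]])

```text
t: 5.85
tool_pos: [0.6234, 0.2593, 0.2457]
tool_rot: [2.892, 1.228, 0.005]
contact_force: [-0.4, 0.1, -1.8]
opening: 0.0382
grip_force: 90.6
```

Call:
drive_tool(rows=[[[0, 0, 0], -0.08], [[0, 0, 0], -0.08], [[0, 0, 0], -0.08], [[0, 0, 0], -0.08], [[0, 0, 0], -0.08], [[0, 0, 0], -0.08], [[0, 0, 0], -0.08], [[0, 0, 0], -0.06], [[0, 0, 0], -0.04], [[0, 0, 0], -0.02]])

```text
t: 6.85
tool_pos: [0.6232, 0.2592, 0.2449]
tool_rot: [2.319, 2.118, 0.003]
contact_force: [-0.6, 0.2, -1.8]
opening: 0.0383
grip_force: 90.5
```

Call:
drive_tool(rows=[[[-0.005, 0.001, 0], 0], [[-0.01, 0.002, 0], 0], [[-0.018, 0.003, 0], 0], [[-0.025, 0.003, 0], 0], [[-0.025, 0.003, 0], 0], [[-0.025, 0.003, 0], 0], [[-0.025, 0.003, 0], 0], [[-0.025, 0.003, 0], 0], [[-0.018, 0.003, 0], 0], [[-0.01, 0.002, 0], 0]])

```text
t: 7.85
tool_pos: [0.6316, 0.0691, 0.243]
tool_rot: [2.323, 2.114, -0.0]
contact_force: [-0.3, 1.4, -1.8]
opening: 0.0381
grip_force: 90.5
```

```bash
python3 - <<'E'
from h import *
import pickle
o=ctrl.get_obs(); print(o['t'],o['contact_force'],o['tool_pos'],Rn.from_rotvec(o['tool_rot']).as_matrix().round(3)[:,0])
T=get('top');S=get('scene');w=get('wrist'); pickle.dump((T,S,w),open('c.pkl','wb'))
a=cv2.resize(T['image'][190:270,270:410],None,fx=3,fy=3,interpolation=2);b=cv2.resize(S['image'][190:340,200:420],None,fx=2,fy=2,interpolation=2)
p=np.zeros((600,800,3),np.uint8);p[:240,:420]=a;p[240:540,:440]=b;p[:360,442:]=w['image'][100:460,140:498]
cv2.imwrite('pics/c3.png',p)
E
```

```text
7.85 [-0.25778566  1.37953128 -1.83058657] [0.63162813 0.06910772 0.24298358] [ 0.094  0.996 -0.   ]
```

View pics/c3.png

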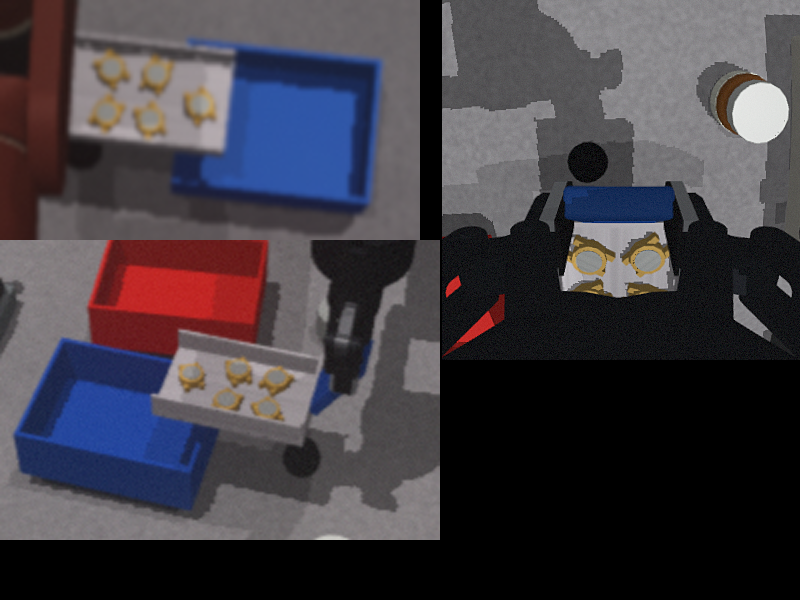

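The tray is level with all five blanks aboard. It is parallel to the hopper, and its lip is just past the left rim at top (349,206)–(345,241). I'll check the hopper model numerically against both views.

```bash
python3 - <<'E'
from h import *
import pickle
T,S,w=pickle.load(open('c.pkl','rb'))
c=np.array([.6167,-.1263]);y=np.radians(-5.2);ex=np.array([np.cos(y),np.sin(y)]);ey=np.array([-ex[1],ex[0]])
for sx,sy in((1,1),(1,-1),(-1,-1),(-1,1)):
    X=np.r_[c+sx*.06*ex+sy*.08*ey,.075]; print(sx,sy,proj(T,X).round(1),proj(S,X).round(1))
p=np.array([.6316,.0691])
for s in(1,-1):
    X=np.r_[p-.156*ey+s*.04*ex,.113+.024]; print('lip wall top',s,proj(T,X).round(1),proj(S,X).round(1))
    X=np.r_[p-.156*ey+s*.04*ex,.113]; print('lip bottom',s,proj(T,X).round(1),proj(S,X).round(1))
E
```

```text
1 1 [332.  202.2] [296.  306.3]
1 -1 [397.  209.1] [207.5 287.1]
-1 -1 [392.8 257.1] [231.4 238.6]
-1 1 [326.5 249.7] [314.2 255.3]
lip wall top 1 [348.5 205.7] [275.9 267.9]
lip bottom 1 [348.  208.6] [276.5 277.2]
lip wall top -1 [344.9 239.3] [289.6 234.2]
lip bottom -1 [344.5 241.4] [290.  243.6]
```

Call:
drive_tool(rows=[[[-0.012, 0, 0], 0], [[-0.018, 0, 0], 0], [[-0.022, 0, 0], 0], [[-0.022, 0, 0], 0], [[-0.018, 0, 0], 0], [[-0.01, 0, 0], 0], [[-0.004, 0, 0.006], 0], [[0, 0, 0.014], 0], [[0, 0, 0.017], 0], [[0, 0, 0.017], 0]])

```text
t: 9.0
tool_pos: [0.6214, -0.0332, 0.1865]
tool_rot: [-2.319, -2.117, 0.001]
contact_force: [-0.3, 0.0, -2.6]
opening: 0.0379
grip_force: 90.6
```

Call:
drive_tool(rows=[[[0, 0, 0.012], 0], [[0, 0, 0.006], 0], [[0, 0, 0], 0], [[0, 0, 0], 0]])

```text
t: 9.4
tool_pos: [0.6231, -0.038, 0.1729]
tool_rot: [2.313, 2.111, -0.009]
contact_force: [-3.3, -14.7, 7.8]
opening: 0.0384
grip_force: 91.3
```

Force is coming from the rear: the sloped plate touches the near rim. I'll go up and forward a little.

Call:
drive_tool(rows=[[[-0.002, 0, -0.006], 0], [[-0.003, 0, -0.004], 0], [[-0.002, 0, 0], 0], [[0, 0, 0], 0], [[0, 0, 0], 0]])

```text
t: 9.9
tool_pos: [0.6209, -0.0406, 0.1799]
tool_rot: [-2.32, -2.116, 0.001]
contact_force: [-0.2, 0.7, -2.1]
opening: 0.0378
grip_force: 90.7
```

```bash
python3 - <<'E'
from h import *
S=get('scene');w=get('wrist');T=get('top')
b=cv2.resize(S['image'][200:330,190:340],None,fx=3,fy=3,interpolation=2)
p=np.zeros((600,800,3),np.uint8);p[:390,:450]=b;p[:360,452:]=w['image'][100:460,140:488]
p[390:,:450]=cv2.resize(T['image'][195:265,300:450],None,fx=3,fy=3,interpolation=2)
cv2.imwrite('pics/d1.png',p)
E
```

```text
(no output)
```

View pics/d1.png

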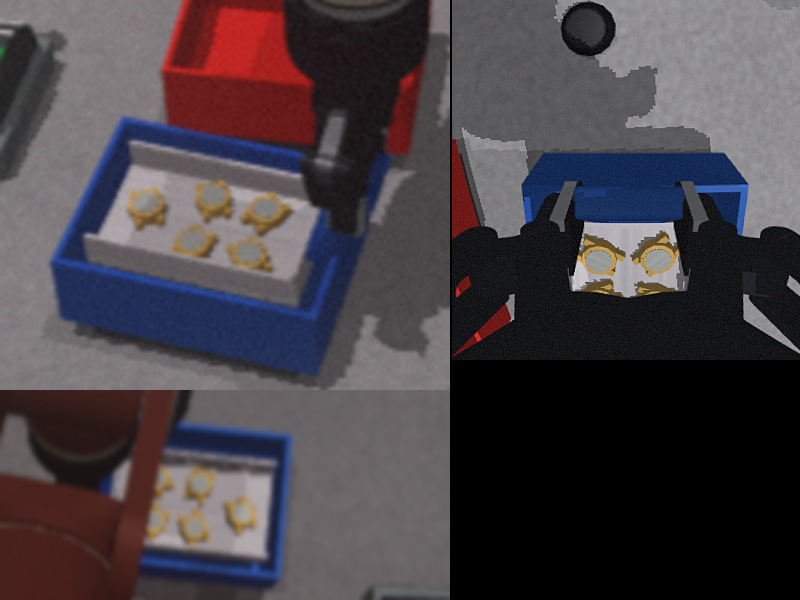

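The contact is gone and the tray lies inside the hopper with its lip about 6 mm from the far wall, all blanks aboard. Now I push the lip on the wall while rising, which tips the tray about the pads.

Call:
drive_tool(rows=[[[-0.004, 0, 0.003], 0], [[-0.004, 0, 0.003], 0], [[-0.004, 0, -0.006], 0], [[-0.004, 0, -0.009], 0], [[-0.004, 0, -0.01], 0], [[0, 0, 0], 0]], grip_force=45)

```text
t: 10.65
tool_pos: [0.6198, -0.06, 0.2009]
tool_rot: [-2.321, -2.115, -0.006]
contact_force: [1.9, 6.7, -1.5]
opening: 0.0378
grip_force: 88.4
```

```bash
python3 - <<'E'
from h import *
S=get('scene');w=get('wrist')
b=cv2.resize(S['image'][190:330,190:340],None,fx=2.5,fy=2.5,interpolation=2)
p=np.zeros((360,740,3),np.uint8);p[:350,:375]=b;p[:360,380:]=w['image'][100:460,140:500]
cv2.imwrite('pics/d2.png',p)
E
```

```text
(no output)
```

View pics/d2.png

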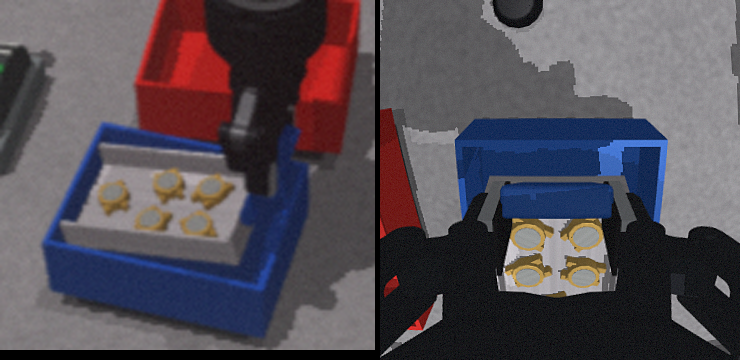

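Wall contact shows 6.7 N and the tray has begun to tip (about 13°), with the five blanks still aboard. Continuing.

Call:
drive_tool(rows=[[[-0.005, 0, -0.007], 0], [[-0.005, 0, -0.007], 0], [[-0.005, 0, -0.007], 0], [[-0.006, 0, -0.007], 0], [[-0.007, 0, -0.007], 0], [[-0.007, 0, -0.007], 0], [[0, 0, 0], 0]], jaw=1, grip_force=60)

```text
t: 11.45
tool_pos: [0.6168, -0.0953, 0.243]
tool_rot: [-2.321, -2.116, -0.005]
contact_force: [1.0, 6.3, -0.0]
opening: 0.0381
grip_force: 76.4
```

Call:
drive_tool(rows=[[[0.005, 0, 0], 0], [[0.01, 0, 0], 0], [[0.01, 0, 0], 0], [[0.01, 0, 0], 0], [[0.005, 0, 0], 0], [[0, 0, 0], 0], [[0, 0, 0], 0], [[0, 0, 0], 0]], grip_force=90)

```text
t: 12.25
tool_pos: [0.6199, -0.0562, 0.242]
tool_rot: [2.321, 2.116, -0.0]
contact_force: [-0.8, -0.3, -1.7]
opening: 0.0379
grip_force: 90.3
```

```bash
cat > gold.py <<'E'
from h import *
import sys
S=get('scene');w=get('wrist')
for n,im,k in(('S',S,20),('w',w,60)):
    m=cv2.inRange(cv2.cvtColor(im['image'],cv2.COLOR_BGR2HSV),(12,110,70),(30,255,255))
    if n=='S': m[:, :180]=0; m[350:]=0
    m=cv2.morphologyEx(m,cv2.MORPH_CLOSE,np.ones((5,5)))
    N,l,st,ce=cv2.connectedComponentsWithStats(m); print(n,[(ce[i].round().astype(int).tolist(),int(st[i,4])) for i in range(1,N) if st[i,4]>k])
b=cv2.resize(S['image'][170:330,190:340],None,fx=2.5,fy=2.5,interpolation=2)
p=np.zeros((400,740,3),np.uint8);p[:,:375]=b;p[:360,380:]=w['image'][100:460,140:500]
cv2.imwrite(sys.argv[1],p)
E
python3 gold.py pics/e1.png
```

```text
S [([280, 263], 252), ([252, 270], 63)]
w [([434, 58], 715), ([620, 300], 2456), ([291, 323], 342), ([339, 324], 378), ([312, 348], 489)]
```

```bash
python3 - <<'E'
from h import *
S=get('scene');w=get('wrist')
c=np.array([.6167,-.1263]);y=np.radians(-5.2);ex=np.array([np.cos(y),np.sin(y)]);ey=np.array([-ex[1],ex[0]])
W=lambda x,yy,z:np.r_[c+x*ex+yy*ey,z]
for th in(25,32):
    t=np.radians(th); pv=np.array([.076,.242-.060]) # ey, z
    for lx in(65,30,0,-40):
        dx,dz=(lx+97)*1e-3,(8-70)*1e-3
        f=dx*np.cos(t)+dz*np.sin(t); d=-dx*np.sin(t)+dz*np.cos(t)
        X=W(0,pv[0]-f,pv[1]+d); p=w['R']@X+w['t'];r=np.hypot(p[0],p[1]);a=np.arctan2(r,p[2]);F=240/np.tan(np.radians(w['vertical_fov'])/2)
        print(th,lx,X.round(3),'S',proj(S,X).round(),'w',(w['cx']+F*a*p[0]/r).round(),(w['cy']+F*a*p[1]/r).round())
for u,v in((280,263),(252,270)):
    q=onplane(S,u,v,.03)[:2]-c; print('floor',u,v,q@ex,q@ey)
for u,v in((291,323),(339,324),(312,348)):
    q=onplane(w,u,v,.03)[:2]-c; print('floor w',u,v,q@ex,q@ey)
E
```

```text
25 65 [ 0.613 -0.171  0.057] S [239. 272.] w 321.0 368.0
25 30 [ 0.616 -0.139  0.072] S [255. 270.] w 322.0 345.0
25 0 [ 0.618 -0.112  0.085] S [270. 269.] w 322.0 322.0
25 -40 [ 0.621 -0.076  0.102] S [289. 267.] w 323.0 283.0
32 65 [ 0.614 -0.155  0.044] S [248. 279.] w 321.0 343.0
32 30 [ 0.617 -0.125  0.062] S [263. 276.] w 322.0 323.0
32 0 [ 0.619 -0.1    0.078] S [276. 273.] w 322.0 301.0
32 -40 [ 0.622 -0.066  0.099] S [295. 269.] w 323.0 266.0
floor 280 263 -0.06290862823612414 0.012254305558296178
floor 252 270 -0.032574287776934684 -0.03338065789980969
floor w 291 323 -0.025895302150467956 -0.016955162201014257
floor w 339 324 0.015393584512391674 -0.018020647533691012
floor w 312 348 -0.008012906609969098 -0.042564984131715444
```

View pics/e1.png

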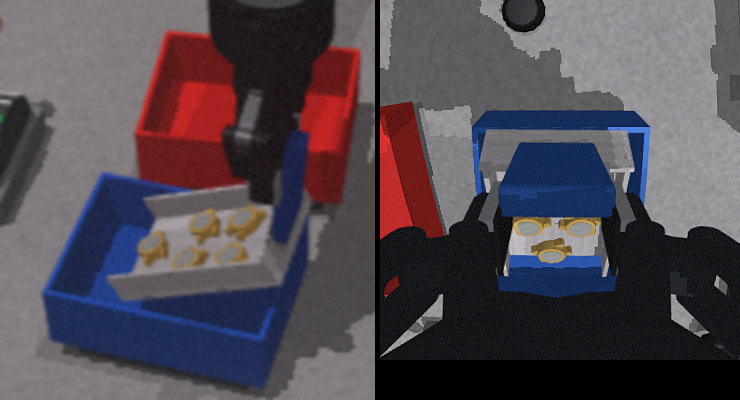

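The picture shows the tray at roughly 28° with all five blanks still lying on it, so friction is high. I need a steeper tilt, so I push on to about 50°.

Call:
drive_tool(rows=[[[-0.012, 0, 0], 0], [[-0.014, 0, 0], 0], [[-0.012, 0, -0.002], 0], [[-0.006, 0, -0.004], 0], [[-0.007, 0, -0.005], 0], [[-0.007, 0, -0.005], 0], [[-0.007, 0, -0.005], 0], [[-0.007, 0, -0.005], 0], [[-0.006, 0, -0.004], 0], [[0, 0, 0], 0]], grip_force=60)

```text
t: 13.45
tool_pos: [0.6127, -0.135, 0.2728]
tool_rot: [2.322, 2.115, -0.001]
contact_force: [-1.0, 2.3, -1.4]
opening: 0.0376
grip_force: 64.6
```

Call:
drive_tool(rows=[[[0.006, 0, 0], 0], [[0.012, 0, 0], 0], [[0.012, 0, 0], 0], [[0.012, 0, 0], 0], [[0.006, 0, 0], 0], [[0, 0, 0], 0], [[0, 0, 0], 0], [[0, 0, 0], 0]], grip_force=90)

```text
t: 14.25
tool_pos: [0.6172, -0.0861, 0.272]
tool_rot: [2.321, 2.116, -0.0]
contact_force: [0.0, 0.6, -0.8]
opening: 0.0369
grip_force: 101.3
```

```bash
python3 gold.py pics/e2.png
```

```text
S [([228, 273], 235)]
w [([425, 34], 629), ([616, 269], 4563), ([332, 333], 887), ([283, 333], 382), ([572, 387], 280)]
```

Call:
drive_tool(rows=[[[0, 0, -0.006], 0], [[0, 0, -0.012], 0], [[0, 0, -0.012], 0], [[0, 0, -0.012], 0], [[0, 0, -0.012], 0], [[0, 0, -0.006], 0], [[0, 0, 0], 0], [[0, 0, 0], 0]])

```text
t: 15.15
tool_pos: [0.617, -0.0858, 0.3317]
tool_rot: [-2.321, -2.117, 0.0]
contact_force: [-1.2, 0.1, -1.2]
opening: 0.0363
grip_force: 101.3
```

```bash
python3 gold.py pics/e3.png; python3 - <<'E'
from h import *
S=get('scene');T=get('top');w=get('wrist')
c=np.array([.6167,-.1263]);y=np.radians(-5.2);ex=np.array([np.cos(y),np.sin(y)]);ey=np.array([-ex[1],ex[0]])
for n,im in(('S',S),('T',T),('w',w)):
    m=cv2.inRange(cv2.cvtColor(im['image'],cv2.COLOR_BGR2HSV),(12,90,50),(32,255,255))
    N,l,st,ce=cv2.connectedComponentsWithStats(m)
    for i in range(1,N):
        if st[i,4]<15: continue
        q=onplane(im,*ce[i],.03)[:2]-c
        q=np.array([q@ex,q@ey])
        if abs(q).max()<.2: print(n,ce[i].round(),st[i,2:].tolist(),'floor xy mm',(q*1000).round())
E
```

```text
S [([230, 277], 279), ([248, 276], 67)]
w [([409, 50], 402), ([602, 256], 7531), ([544, 363], 591)]
S [231. 264.] [8, 12, 53] floor xy mm [-36. -76.]
S [229. 280.] [25, 19, 234] floor xy mm [  0. -67.]
S [248. 276.] [11, 14, 70] floor xy mm [-16. -36.]
T [388. 232.] [13, 21, 106] floor xy mm [ 11. -68.]
T [388. 249.] [5, 9, 32] floor xy mm [-33. -72.]
```

All the gold is now along the hopper's far wall on its floor, and the wrist view shows none in the tray. I'll carry the tray back to free bench at its old place.

Call:
drive_tool(rows=[[[0.01, 0, 0], 0], [[0.02, -0.004, 0], 0], [[0.026, -0.012, 0], 0], [[0.03, -0.015, 0], 0], [[0.03, -0.015, 0], 0], [[0.03, -0.015, 0], 0], [[0.03, -0.015, 0], 0], [[0.026, -0.015, 0], 0], [[0.022, -0.012, 0], 0], [[0.013, -0.006, 0], 0]])

```text
t: 16.4
tool_pos: [0.5293, 0.1623, 0.3319]
tool_rot: [-2.319, -2.119, -0.0]
contact_force: [0.4, -0.0, -1.5]
opening: 0.037
grip_force: 101.3
```

Call:
drive_tool(rows=[[[0, 0, 0.01], 0], [[0, 0, 0.02], 0], [[0, 0, 0.02], 0], [[0, 0, 0.02], 0], [[0, 0, 0.014], 0], [[0, 0, 0.006], 0], [[0, 0, 0], 0], [[0, 0, 0], 0]], jaw=1, grip_force=60)

```text
t: 17.2
tool_pos: [0.5309, 0.16, 0.2427]
tool_rot: [2.321, 2.116, 0.002]
contact_force: [-0.6, 0.5, -0.3]
opening: 0.0371
grip_force: 101.3
```

```bash
python3 - <<'E'
from h import *
S=get('scene');T=get('top')
c=np.array([.6167,-.1263]);y=np.radians(-5.2);ex=np.array([np.cos(y),np.sin(y)]);ey=np.array([-ex[1],ex[0]])
for n,im in(('S',S),('T',T)):
    m=cv2.inRange(cv2.cvtColor(im['image'],cv2.COLOR_BGR2HSV),(12,90,50),(32,255,255))
    N,l,st,ce=cv2.connectedComponentsWithStats(m)
    for i in range(1,N):
        if st[i,4]<12: continue
        q=onplane(im,*ce[i],.03)[:2]
        if .4<q[0]<.72 and -.25<q[1]<.35: d=q-c; print(n,ce[i].round(),st[i,2:].tolist(),(q*1000).round(),'hop',(1000*np.array([d@ex,d@ey])).round())
# non-blue pixels inside the hopper in the top view
import pickle
T0=pickle.load(open('im0.pkl','rb'))['top']
for X,Z in ((T,.03),):
    poly=np.array([proj(X,np.r_[c+a*.054*ex+b*.075*ey,.026]) for a,b in((1,1),(1,-1),(-1,-1),(-1,1))]).round().astype(np.int32)
    mk=np.zeros((480,640),np.uint8);cv2.fillPoly(mk,[poly],255)
    h=cv2.cvtColor(X['image'],cv2.COLOR_BGR2HSV);nb=cv2.bitwise_and(mk,255-cv2.inRange(h,(98,100,20),(130,255,255)))
    N,l,st,ce=cv2.connectedComponentsWithStats(nb);print('nonblue',[(st[i].tolist()) for i in range(1,N) if st[i,4]>8])
m=cv2.inRange(cv2.cvtColor(T0['image'],cv2.COLOR_BGR2HSV),(12,90,50),(32,255,255))[240:295,195:240]
print('orig gold px',(m>0).sum())
E
```

```text
S [232. 262.] [8, 16, 83] [ 569. -198.] hop [-41. -76.]
S [229. 279.] [25, 19, 234] [ 611. -193.] hop [  0. -67.]
S [248. 276.] [11, 14, 70] [ 597. -160.] hop [-16. -36.]
T [387. 232.] [16, 21, 108] [ 621. -192.] hop [ 11. -65.]
T [373. 239.] [9, 7, 37] [ 604. -158.] hop [-10. -33.]
T [388. 249.] [4, 9, 29] [ 577. -194.] hop [-33. -71.]
nonblue [[368, 220, 25, 24, 223], [385, 244, 5, 11, 41]]
orig gold px 171
```

The gold pixel area in the hopper is 174, against 171 for the five blanks in the tray before. So all five are in. Now I lower the lip to the bench and lay the tray back flat.

Call:
drive_tool(rows=[[[0.005, 0, 0.008], 0], [[0.014, 0, 0.006], 0], [[0.014, 0, 0.006], 0], [[0.013, 0, 0.008], 0], [[0.013, 0, 0.008], 0], [[0.012, 0, 0.01], 0], [[0.011, 0, 0.01], 0], [[0, 0, 0], 0]])

```text
t: 18.1
tool_pos: [0.5393, 0.2457, 0.1885]
tool_rot: [-2.319, -2.118, -0.01]
contact_force: [-2.2, 6.2, 11.3]
opening: 0.037
grip_force: 110.8
```

Call:
drive_tool(rows=[[[0.01, 0, 0.012], 0], [[0.009, 0, 0.012], 0], [[0, 0, 0], 0], [[0, 0, 0], 0]])

```text
t: 18.5
tool_pos: [0.5421, 0.2635, 0.1653]
tool_rot: [2.317, 2.118, 0.012]
contact_force: [1.2, 4.4, 9.3]
opening: 0.0369
grip_force: 111.4
```

Call:
drive_tool(rows=[[[0.005, 0, 0.008], 0], [[0.004, 0, 0.008], 0], [[0.003, 0, 0.008], 0], [[0, 0, 0.003], 0], [[0, 0, 0], 0]])

```text
t: 19.0
tool_pos: [0.5425, 0.2747, 0.1369]
tool_rot: [2.318, 2.117, 0.007]
contact_force: [1.7, 1.9, 7.1]
opening: 0.037
grip_force: 111.5
```

Call:
drive_tool(rows=[[[0.001, 0, 0.004], 0], [[0, 0, 0], 0], [[0, 0, 0], 0]])

```text
t: 19.3
tool_pos: [0.5422, 0.2756, 0.1328]
tool_rot: [2.32, 2.117, 0.006]
contact_force: [1.2, 3.1, 6.8]
opening: 0.0369
grip_force: 111.3
```

Call:
drive_tool(rows=[[[0, 0, 0.003], 0], [[0, 0, 0], 0], [[0, 0, 0], 0]])

```text
t: 19.6
tool_pos: [0.5427, 0.2758, 0.1316]
tool_rot: [2.32, 2.117, 0.007]
contact_force: [-1.9, 1.9, 12.9]
opening: 0.0371
grip_force: 111.8
```

Call:
drive_tool(rows=[[[0, 0, 0.003], 0], [[0, 0, 0], 0], [[0, 0, 0], 0]])

```text
t: 19.9
tool_pos: [0.5431, 0.2763, 0.1313]
tool_rot: [2.32, 2.118, 0.008]
contact_force: [-7.8, 0.7, 26.1]
opening: 0.0369
grip_force: 113.1
```

```bash
cat > tr.py <<'E'
from h import *
w=get('wrist');S=get('scene')
h=cv2.cvtColor(w['image'],cv2.COLOR_BGR2HSV); m=cv2.inRange(h,(100,100,30),(130,255,255)); m[:,:150]=0; m[:,500:]=0
N,l,st,ce=cv2.connectedComponentsWithStats(m); print('w blue',[(st[i].tolist()) for i in range(1,N) if st[i,4]>200])
h=cv2.cvtColor(S['image'],cv2.COLOR_BGR2HSV); m=cv2.inRange(h,(100,100,30),(130,255,255)); m[:,:330]=0;m[:200]=0
N,l,st,ce=cv2.connectedComponentsWithStats(m); print('S blue',[(st[i].tolist(),ce[i].round(1)) for i in range(1,N) if st[i,4]>40])
E
python3 tr.py
```

```text
w blue [[260, 268, 114, 46, 4581]]
S blue [([474, 271, 15, 24, 186], array([479.2, 283.4]))]
```

The tray stopped at 0.131 m with force rising, so it is flat on the bench. I relieve the press, release, and rise.

Call:
drive_tool(rows=[[[0, 0, -0.003], 0], [[0, 0, -0.002], 0], [[0, 0, 0], 0]])

```text
t: 20.3
tool_pos: [0.5423, 0.2753, 0.1319]
tool_rot: [2.319, 2.117, 0.007]
contact_force: [1.5, 3.1, 5.2]
opening: 0.0366
grip_force: 110.9
```

Call:
drive_tool(rows=[[[0, 0, 0], 0], [[0, 0, 0], 0], [[0, 0, 0], 0], [[0, 0, 0], 0], [[0, 0, 0], 0], [[0, 0, 0], 0]], jaw=0)

```text
t: 20.9
tool_pos: [0.5407, 0.2735, 0.1296]
tool_rot: [-2.321, -2.117, 0.001]
contact_force: [-0.1, -1.1, 0.7]
opening: 0.0851
grip_force: 0.0
```

Call:
drive_tool(rows=[[[0, 0, -0.01], 0], [[0, 0, -0.02], 0], [[0, 0, -0.03], 0], [[0, 0, -0.04], 0], [[0, 0, -0.04], 0], [[0, 0, -0.02], 0], [[0, 0, 0], 0], [[0, 0, 0], 0]])

```text
t: 21.7
tool_pos: [0.5408, 0.2737, 0.2904]
tool_rot: [2.321, 2.117, 0.001]
contact_force: [-0.1, 0.2, 0.1]
opening: 0.0851
grip_force: 0.0
```

```bash
python3 tr.py; python3 - <<'E'
from h import *
import pickle
w=get('wrist');S=get('scene');T=get('top');pickle.dump((w,S,T),open('f.pkl','wb'))
o=ctrl.get_obs();print(o['tool_pos'],o['opening'],o['q'])
# expected positions if flat: tray frame from TCP at release (.543,.276)
y=np.radians(84.8);e=np.array([np.cos(y),np.sin(y)]);n=np.array([e[1],-e[0]]);c=np.array([.5431,.2763])-.0913*e
F=240/np.tan(np.radians(w['vertical_fov'])/2)
def pw(X):
    p=w['R']@X+w['t'];r=np.hypot(p[0],p[1]);a=np.arctan2(r,p[2]);return np.array([w['cx']+F*a*p[0]/r,w['cy']+F*a*p[1]/r]).round()
for nm,l in(('gripL',(-102,20,82)),('gripR',(-102,-20,82)),('lipL',(65,40,4)),('lipR',(65,-40,4)),('rearL',(-65,40,30)),('rearR',(-65,-40,30))):
    X=np.r_[c-l[0]*1e-3*e+l[1]*1e-3*n,l[2]*1e-3]; print(nm,'w',pw(X),'S',proj(S,X).round(),'T',proj(T,X).round())
for nm,im in(('S',S),('T',T)):
    h=cv2.cvtColor(im['image'],cv2.COLOR_BGR2HSV);m=cv2.inRange(h,(12,90,50),(32,255,255)); q=[proj(im,np.r_[c-a*.065*e+b*.04*n,.004]) for a,b in((1,1),(1,-1),(-1,-1),(-1,1))]
    k=np.zeros_like(m);cv2.fillPoly(k,[np.array(q).round().astype(np.int32)],255);print(nm,'gold in tray',(m&k>0).sum())
h=cv2.cvtColor(w['image'],cv2.COLOR_BGR2HSV)
m=cv2.inRange(h,(0,0,110),(179,70,255));m[:190]=0
N,l,st,ce=cv2.connectedComponentsWithStats(m);print([st[i].tolist() for i in range(1,N) if st[i,4]>1500])
E
```

```text
w blue [[292, 195, 52, 37, 1741]]
S blue [([473, 260, 30, 35, 556], array([487.3, 276.5]))]
[0.54019092 0.27344934 0.28786019] 0.08535148941900152 [3.45737710e-01 1.86838189e-02 1.67470964e+00 1.17774011e-05
 1.45153648e+00 4.37767980e-01]
gripL w [348. 208.] S [497. 276.] T [191. 246.]
gripR w [295. 208.] S [498. 260.] T [189. 263.]
lipL w [356. 343.] S [397. 293.] T [265. 252.]
lipR w [284. 343.] S [404. 262.] T [261. 283.]
rearL w [364. 237.] S [469. 299.] T [213. 244.]
rearR w [277. 237.] S [473. 266.] T [208. 275.]
S gold in tray 0
T gold in tray 0
[[0, 190, 292, 189, 18457], [238, 190, 395, 215, 34660], [580, 334, 60, 94, 3235]]
```

The tray is flat and empty where predicted (no gold pixels inside it), and the gripper is clear. Now the lever. I go above the knob, which stands near (0.449, −0.318, 0.118).

Call:
drive_tool(rows=[[[-0.02, -0.002, 0], 0], [[-0.042, -0.003, 0], 0], [[-0.045, -0.003, 0], 0], [[-0.045, -0.003, 0], 0], [[-0.045, -0.003, 0], 0], [[-0.045, -0.003, 0], 0], [[-0.045, -0.003, 0], 0], [[-0.045, -0.003, 0], 0], [[-0.045, -0.003, 0], 0], [[-0.045, -0.003, 0], 0]])

```text
t: 22.95
tool_pos: [0.4717, -0.146, 0.2895]
tool_rot: [-2.322, -2.116, 0.001]
contact_force: [0.4, -0.1, -0.0]
opening: 0.0848
grip_force: 0.0
```

Call:
drive_tool(rows=[[[-0.045, -0.002, 0], 0], [[-0.045, -0.002, 0], 0], [[-0.045, -0.002, 0], 0], [[-0.028, 0, 0], 0], [[0, 0, 0], 0], [[0, 0, 0], 0], [[0, 0, 0], 0]])

```text
t: 23.65
tool_pos: [0.4519, -0.3049, 0.2895]
tool_rot: [-2.32, -2.117, -0.0]
contact_force: [0.4, -0.8, 0.8]
opening: 0.0855
grip_force: 0.0
```

```bash
cat > lev.py <<'E'
from h import *
import pickle
def blob(im,lo,hi,box):
    x0,y0,x1,y1=box; h=cv2.cvtColor(im['image'],cv2.COLOR_BGR2HSV)[y0:y1,x0:x1]
    m=cv2.inRange(h,lo,hi); c=max(cv2.findContours(m,cv2.RETR_EXTERNAL,cv2.CHAIN_APPROX_NONE)[0],key=cv2.contourArea); return (c+np.array([x0,y0])).astype(np.int32)
def cen(c): M=cv2.moments(c); return M['m10']/M['m00'],M['m01']/M['m00']
w=get('wrist');S=get('scene');T=get('top');o=ctrl.get_obs();print(o['t'],o['tool_pos'],Rn.from_rotvec(o['tool_rot']).as_matrix()[:2,0],o['q'])
og=((3,150,60),(14,255,255));gn=((45,80,30),(80,255,255))
for n,c,bs in(('knob',og,((150,100,500,400),(140,150,230,230),(430,260,470,320))),('green',gn,((100,100,540,400),(150,190,210,250),(420,255,460,305)))):
    rs=[]
    for im,b in zip((w,S,T),bs):
        try: k=blob(im,*c,b)
        except ValueError: print(n,'none'); continue
        r=cv2.minAreaRect(k); print(n,np.round(cen(k),1),cv2.contourArea(k),np.round(r[1],1)); 
        if n=='green':
            p=cv2.boxPoints(r); L=max([(p[1]-p[0]),(p[2]-p[1])],key=np.linalg.norm); u=np.array(cen(k)); d=onplane(im,*(u+L/2.),.074)-onplane(im,*(u-L/2.),.074); print('  stripe yaw-90',np.degrees(np.arctan2(d[1],d[0]))%180-90,'len',np.linalg.norm(d), 'centre',onplane(im,*u,.074))
        rs.append(ray(im,*cen(k)))
    print(n,'tri all',tri(rs),'w+S',tri(rs[:2]))
cv2.imwrite('pics/lev.png',w['image'])
E
python3 lev.py
```

```text
23.8 [ 0.45237638 -0.30462449  0.28990638] [0.09031458 0.99591329] [-7.29123245e-01 -1.29000778e-01  1.81311440e+00  1.94804440e-05
  1.45749946e+00 -6.38687633e-01]
knob [312.6 255.4] 853.5 [33. 33.]
knob [183.8 178.7] 79.5 [10. 10.]
knob [443.4 314.6] 176.0 [12. 33.]
knob tri all [ 0.43070422 -0.32082823  0.09825084] w+S [ 0.44742484 -0.31821129  0.11645131]
green [387.2 232.3] 637.0 [68.1 11. ]
  stripe yaw-90 -1.0808101496536722 len 0.0569680604719652 centre [ 0.50713822 -0.31712891  0.074     ]
green [177.1 215.2] 92.0 [28.4  4.2]
  stripe yaw-90 -1.2327641213568086 len 0.05703537964181856 centre [ 0.50645495 -0.3203876   0.074     ]
green [440.1 275.5] 57.0 [20.  4.]
  stripe yaw-90 -1.905658170832183 len 0.04712683455794105 centre [ 0.50797661 -0.31259104  0.074     ]
green tri all [ 0.50776028 -0.31624112  0.07517359] w+S [ 0.5073275  -0.31843309  0.07474671]
```

Call:
drive_tool(rows=[[[-0.0137, -0.0047, 0], -0.07], [[0, 0, 0.03], 0], [[0, 0, 0.04], 0], [[0, 0, 0.032], 0], [[0, 0, 0.018], 0], [[0, 0, 0], 0], [[0, 0, 0], 0]])

```text
t: 24.5
tool_pos: [0.4467, -0.3185, 0.1704]
tool_rot: [2.244, 2.198, -0.0]
contact_force: [0.3, -0.2, 0.1]
opening: 0.0855
grip_force: 0.0
```

Call:
drive_tool(rows=[[[0, 0, 0], 0], [[0, 0, 0], 0], [[0, 0, 0], 0], [[0, 0, 0], 0], [[0, 0, 0], 0], [[0, 0, 0], 0], [[0, 0, 0], 0], [[0, 0, 0], 0]], jaw=1, grip_force=25)

```text
t: 25.3
tool_pos: [0.4467, -0.3191, 0.1711]
tool_rot: [2.245, 2.196, 0.0]
contact_force: [-1.6, 1.6, 5.3]
opening: 0.0235
grip_force: 21.8
```

Call:
drive_tool(rows=[[[0, 0.006, -0.003], 0], [[0, 0.006, -0.003], 0], [[0, 0.012, -0.0043], 0], [[0, 0.0135, -0.0028], 0], [[0, 0.013, -0.0008], 0], [[0, 0.01, 0.0005], 0], [[0, 0.006, 0.0008], 0], [[0, 0.004, 0.0007], 0], [[0, 0, 0], 0], [[0, 0, 0], 0]])

```text
t: 26.3
tool_pos: [0.517, -0.3206, 0.1816]
tool_rot: [2.245, 2.196, 0.001]
contact_force: [-1.8, -2.8, -0.2]
opening: 0.0224
grip_force: 25.5
```

```bash
python3 lev.py | grep -v stripe
```

```text
26.45 [ 0.51677384 -0.32058749  0.18168914] [0.02219944 0.9997534 ] [-6.77586887e-01  1.16644802e-01  1.75640750e+00  3.73512739e-05
  1.26755221e+00 -6.55396992e-01]
knob [316.4 319.3] 3015.5 [62. 61.]
knob [174.2 197.1] 21.0 [9.2 3.9]
knob [451.5 299.3] 1366.0 [59. 39.]
knob tri all [ 0.48189102 -0.33399614  0.09320993] w+S [ 0.51636846 -0.31455124  0.13279027]
green [297.1 239.1] 773.5 [55. 16.]
green [184.4 216.3] 35.5 [13.9  3.8]
green none
green tri all [ 0.50738953 -0.30395518  0.07446923] w+S [ 0.50738953 -0.30395518  0.07446923]
```

Call:
drive_tool(rows=[[[0, 0, 0], 0], [[0, 0, 0], 0], [[0, 0, 0], 0], [[0, 0, 0], 0], [[0, 0, 0], 0]], jaw=0)

```text
t: 26.95
tool_pos: [0.5169, -0.3202, 0.1818]
tool_rot: [-2.246, -2.197, -0.0]
contact_force: [-0.1, 0.1, -0.9]
opening: 0.0854
grip_force: 0.0
```

Call:
drive_tool(rows=[[[0, 0, -0.01], 0], [[0, 0, -0.03], 0], [[0, 0, -0.04], 0], [[0, 0, -0.03], 0], [[0, 0, 0], 0], [[0, 0, 0], 0], [[0, 0, 0], 0]])

```text
t: 27.65
tool_pos: [0.5163, -0.32, 0.2904]
tool_rot: [-2.244, -2.195, 0.0]
contact_force: [-0.6, -0.2, -0.6]
opening: 0.0858
grip_force: 0.0
```

```bash
python3 lev.py
```

```text
27.8 [ 0.51625855 -0.31994014  0.2898441 ] [0.02198998 0.9997561 ] [-6.77291394e-01  2.18086318e-02  1.66819890e+00  5.13474404e-05
  1.45487382e+00 -6.55308252e-01]
knob [317.8 240.8] 971.5 [35.4 35.4]
knob [170.4 198.1] 93.0 [10.6 10.6]
knob [451.4 305.5] 973.5 [39. 34.]
knob tri all [ 0.47578141 -0.33716683  0.08108284] w+S [ 0.51646022 -0.31993318  0.1280165 ]
green [305.9 202.4] 310.5 [33. 11.]
  stripe yaw-90 -1.6035412296869822 len 0.02629921949545013 centre [ 0.50738805 -0.30276625  0.074     ]
green [184.5 216.3] 37.5 [13.8  3.9]
  stripe yaw-90 -2.9835614160626562 len 0.027833630874802846 centre [ 0.50686611 -0.30542578  0.074     ]
green none
green tri all [ 0.50776289 -0.303712    0.07512475] w+S [ 0.50776289 -0.303712    0.07512475]
```

The lever reads 0.79 rad: the knob is at x 0.5165 and the green mark is right behind the shaft. The gripper is clear, so I hand in.

```bash
python3 -c "
from h import *
print(ctrl.finish_job())"
```

```text
the job is handed in; nothing more can be done
None
```

I handed the job in at about 28 s: all five blanks are in the blue hopper (judged by brass pixel area, not counted one by one), the empty tray is flat on the bench near its old spot but turned about 69°, and the feed lever reads about 0.79 rad against the green mark at 0.8. I moved none of the other loose things, though I took no final picture to check them.

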